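# Dust extraction to full

### The arm

A 6-joint arm with a two-finger parallel gripper is mounted at the origin on the work surface. World frame = base frame: x ahead of the robot, y to its left, z up, the work surface at z = 0. Lengths are in m, angles in rad, forces in N, time in s.
With the tool pointing down it reaches from about 0.2 to 0.875 m from the base axis. Payload 3.4 kg.
Tool frame: the origin (TCP) lies midway between the tips of the shut fingers; the grasp point (between the pads) lies 19 mm behind it; z points along the fingers, y is the line along which they close (so a half turn about z gives the same grasp; the last joint's range is limited). The gripper opens to 94 mm and grips with 3 to 60 N. Pads are 16 mm wide; open, the fingers measure 119 mm over their backs; the gripper's body (75 mm by 177 mm) begins 78 mm behind the grasp point.
Start: joints at [1.132, 0.276, 1.505, -0, 1.361, -0.121], TCP at [0.18, 0.546, 0.205] pointing down, gripper open.
Joint ranges: [-2.89, 2.89], [-0.75, 2.08], [0.22, 2.7], [-1.18, 4.32], [0.11, 2.71], [-2.7, 2.7]. Speed limits (rad/s): [2.57, 2.57, 3.14, 3.14, 3.14, 3.14].

### API

Orientations are given as a rotation vector (axis times angle).
In Python, from bench import bot gives the robot as it stands.
- The arm moves only by the tool step_arm, never from a script. Its argument "series" is a list that holds one entry, the list of rows, each a list of 4 numbers: the shift along the tool's x, y, z each as a share of 0.025 m, from -1 to 1, then the turn about the tool's z as a share of 0.08 rad, from -1 to 1. In form: [[[dx, dy, dz, roll], ...]]. A call has 1 to 8 rows; each row shifts and turns the commanded pose from where the row before left it, along the tool's axes as they then stand; what a row does not reach is not made up. A row lasts 1/10 s, in which the tool goes at most 50 mm and 8.59 degrees, less where a joint would pass 70% of its speed; a pose out of reach is approached as far as the arm can. A call with a number of a shift or a turn outside -1 to 1 is refused whole. A call with a gripper value outside its range is refused whole. "fingers" is the closure, from 0 (fully open) to 1 (shut), set as the call begins (left out, the last holds). The fingers move at their own pace and stop on an object; "newtons" is the grip in N (left out, the last holds). Time passes only in rows, so rows that do not move let the fingers close. It gives the time, the measured TCP pose, the force, the opening and the grip force at its end, in the units of the state.
- bot.observe(): the state, without advancing time (a new reading comes with each control period).
- bot.get_image(name): name is "scene" or "top" or "wrist"; returns a dict with "pixels" (480x640x3 uint8, blue, green, red), "K" (3x3 intrinsics, pixels), "distortion" ([k1, k2, p1, p2, k3] as OpenCV has them; the pictures are not rectified), "R" (3x3) and "t" (3): a world point X has camera coordinates R X + t; the wrist camera has in their place "mount" (4x4, takes a point from camera to tool coordinates, whose origin is the TCP and whose axes are the flange's). Camera axes: x right, y down, z forward; pixel columns grow to the right and rows downward; lengths in m; the calibration is good to about 2 mm. A picture is of the moment at which its call begins: read the wrist's pose just before it. There is no depth.
- bot.job_done(): hands the job in; it is judged then, once.
The state is a dict: "clock": time; "joint_positions": joint angles; "joint_velocities": joint speeds; "tau": joint torques, N m; "tcp_pos": TCP position; "tool_rot": TCP orientation; "force": force on the tool from outside, world axes, zero at the start; "torque": the same for the moment, N m; "width": opening from 0.0 (shut) to 1.0 (fully open); "grip_force": force on a finger pad.
Only numpy, scipy, OpenCV 4.12 (cv2) and the standard library are available. Lean on these libraries where they do the work, as an engineer would, in place of code of your own. Each camera call takes 0.05 s, during which the arm holds its last target. There are 200 camera calls.

### The job

The box with the red handle runs the dust extraction: with a fingertip, push its lever from off past the first notch all the way to the second stop (the end marked by two black dots), then press the green start button on that same box right down, let it come up again and move clear. Only push and press: do not grip the handle or lift anything. Leave the blue-handled box and everything else on the bench where it is.

Things in the scene. Friction and masses are not known exactly. Their poses are not given: they have to be found in the camera images.
- red_box: Control box of the dust extraction: fixed, grey, 130 (x) x 200 (y) x 90 mm high, red stripe. Origin: centre of its underside; z up. The lever's slot runs along y at x = +30 mm: off at the -y end, second stop at the +y end. Black dots beside it: one at the first notch (middle), two at the second stop.
- red_lever (a joint): red-handled lever, rad: 0 off (leans 0.4 rad to box -y), 0.4 first notch (upright), 0.8 second stop. Pivots about box x at x = +30, y = 0, z = 15 mm. Sprung: up to 9 N at the handle to leave off or the notch; let go from 0.15 to 0.6 it falls back into the notch (which has play, 0.3 to 0.5), past 0.72 it snaps to the second stop and stays. Starts at off.
- red_handle (a point): centre of the red handle, 118 mm from the pivot: a block 36 mm wide along box x, 19 mm thick along the slot (with a black rubber pad on each face), 40 mm high along the lever, on a 10 mm steel rod. Centre 124 mm above the bench at the ends of the slot, 133 mm in the middle; 92 mm of travel. Axes: the box's at off, tilting with the lever.
- red_start_top (a point): centre of the top of the green start button (32 mm across, in a black collar) on the red box, at box x = -38 mm, y = -60 mm; pressed straight down, 6 mm of travel, about 4 N when fully down; springs back.
- red_start (a joint): how far the start button of the red box is pressed, m: 0 = up, 0.006 = fully down.
- blue_box: Other control box, leave alone: fixed, grey, 130 (x) x 200 (y) x 90 mm high, blue stripe. Origin: centre of its underside; z up. The lever's slot runs along y at x = +30 mm: off at the -y end, second stop at the +y end. Black dots beside it: one at the first notch (middle), two at the second stop.
- blue_lever (a joint): blue-handled lever, rad: 0 off (leans 0.4 rad to box -y), 0.4 first notch (upright), 0.8 second stop. Pivots about box x at x = +30, y = 0, z = 15 mm. Sprung: up to 9 N at the handle to leave off or the notch; let go from 0.15 to 0.6 it falls back into the notch (which has play, 0.3 to 0.5), past 0.72 it snaps to the second stop and stays. Starts in the first notch.
- blue_handle (a point): centre of the blue handle, 118 mm from the pivot: a block 36 mm wide along box x, 19 mm thick along the slot (with a black rubber pad on each face), 40 mm high along the lever, on a 10 mm steel rod. Centre 124 mm above the bench at the ends of the slot, 133 mm in the middle; 92 mm of travel. Axes: the box's at off, tilting with the lever.
- blue_start_top (a point): centre of the top of the green start button (32 mm across, in a black collar) on the blue box, at box x = -38 mm, y = -60 mm; pressed straight down, 6 mm of travel, about 4 N when fully down; springs back.
- blue_start (a joint): how far the start button of the blue box is pressed, m: 0 = up, 0.006 = fully down.
- orange_jug_mid (a point): bystander, loose, to be left alone: small closed orange ceramic jug, 63 mm across, 70 mm high, between the two boxes; this point is its middle, half-way up
- black_jug_mid (a point): bystander, loose, to be left alone: black ceramic jug, 70 mm across, 78 mm high; this point is its middle, half-way up
- green_jug_mid (a point): bystander, loose, to be left alone: dark green ceramic jug, 74 mm across, 82 mm high; this point is its middle, half-way up
- plant_pot_mid (a point): bystander, loose, to be left alone: terracotta pot, 100 mm across, 90 mm high, empty; this point is its middle, half-way up
- glaze_jar_mid (a point): bystander, loose, to be left alone: white glaze jar with a blue lid, 70 mm across, 90 mm high; this point is its middle, half-way up
- spatula_grip (a point): bystander, loose, to be left alone: metal clay spatula 200 mm long lying on the bench (this point: its grip)
Things that resemble listed ones, but are neither listed nor needed, are in the scene too. What is shaped like the red_box but brown or orange is not meant.

How it is judged:
On the way, in this order (a step that is already met when the one before it is completed fails the run):
1. the red-handled lever stands at its second stop (value of joint red_lever above 0.76 rad), for 0.2 s.
2. the green start button of the same box is pressed down (value of joint red_start above 0.0042 m), for 0.05 s.
At the end, for the whole second after the job is handed in: The red-handled lever rests at its second stop (over 0.76 of 0.8 rad), the start button of that box is up again (under 1.5 mm), the blue-handled lever is still in its first notch (0.25 to 0.55 rad) with its button up, and no bystander is more than 30 mm from where it stood (value of joint red_lever above 0.76 rad and velocity of joint red_lever below 0.05 rad/s and value of joint each of red_start, blue_start below 0.0015 m and value of joint blue_lever between 0.25 and 0.55 rad and not (distance of orange_jug_mid from where it was at the start of the episode above 0.03 m) and not (distance of black_jug_mid from where it was at the start of the episode above 0.03 m) and not (distance of green_jug_mid from where it was at the start of the episode above 0.03 m) and not (distance of plant_pot_mid from where it was at the start of the episode above 0.03 m) and not (distance of glaze_jar_mid from where it was at the start of the episode above 0.03 m) and not (distance of spatula_grip from where it was at the start of the episode above 0.03 m)); the robot touches nothing.
It fails at once if the start button is pressed before the lever is at its second stop (value of joint red_start above 0.0042 m and value of joint red_lever below 0.7 rad).
It fails at once if the handle is gripped: fingers press on both its faces at once (contact force between the fingers and red_lever_c2 above 1.5 N and contact force between the fingers and red_lever_c3 above 1.5 N).
It fails at once if the blue-handled lever is moved more than 15 mm, or its button pressed (distance of blue_handle from where it was at the start of the episode above 0.015 m or value of joint blue_start above 0.003 m).
It fails at once if a bystander is lifted, carried or pushed more than 30 mm (distance of any of orange_jug_mid, black_jug_mid, green_jug_mid, plant_pot_mid, glaze_jar_mid, spatula_grip from where it was at the start of the episode above 0.03 m).
It also fails if it takes over 48 s, if anything falls off the work surface, if the arm or the gripper's body presses on something with over 40 N, if the wrist force passes 120 N, or if a joint passes its speed limit or range.

## Working session

There is one attempt and no reset: what is moved stays moved. The work goes in short steps, Python scripts to look and compute and a tool call to move; the robot and the scene stay as the last step left them, time stands still between calls to the robot, and variables do not carry over. Pictures are saved under pics/ and viewed, at most 10 in all, crops included, and the job is handed in when it is done.

Besides the shell and the picture viewer there is one more tool, called after "Emit:" as name([rows], argument=value, ...), one row to a line, values as JSON. step_arm: Moves the arm, as the interface text tells. Its arguments: {"type":"object","properties":{"series":{"type":"array","items":{"type":"array","items":{"type":"array","items":{"type":"number","minimum":-1,"maximum":1}}}},"fingers":{"type":"number"},"newtons":{"type":"number"}},"required":["series"]}

```bash
mkdir -p pics
cat > h.py <<'E'
import numpy as np, cv2, pickle
from bench import bot
def snap(n,f):
    o=bot.observe(); im=bot.get_image(n); im=dict(im); im['obs']=o
    pickle.dump(im,open(f'pics/{f}.pkl','wb')); cv2.imwrite(f'pics/{f}.png',im['pixels']); return im
def load(f): return pickle.load(open(f'pics/{f}.pkl','rb'))
def ext(im):
    if 'R' in im: return np.array(im['R']),np.array(im['t'])
    m=np.array(im['mount']); T=np.eye(4); T[:3,:3]=cv2.Rodrigues(np.array(im['obs']['tool_rot'],float))[0]; T[:3,3]=im['obs']['tcp_pos']
    W=np.linalg.inv(T@m); return W[:3,:3],W[:3,3]
def onz(im,uv,z):
    R,t=ext(im); p=cv2.undistortPoints(np.array([[uv]],float),np.array(im['K']),np.array(im['distortion']))[0,0]
    d=R.T@np.array([p[0],p[1],1]); c=-R.T@t; return c+d*(z-c[2])/d[2]
def proj(im,X):
    R,t=ext(im); return cv2.projectPoints(np.array(X,float).reshape(-1,1,3),cv2.Rodrigues(R)[0],t,np.array(im['K']),np.array(im['distortion']))[0][:,0]
E
python3 - <<'E'
from h import *
a=snap('scene','s0');b=snap('top','t0')
print(bot.observe())
for i in(a,b):
    R,t=ext(i);print(-R.T@t,R)
E
```

```text
{'clock': 0.1, 'joint_positions': array([ 1.13196151e+00,  2.76518600e-01,  1.50597239e+00, -2.65735954e-05,
        1.36071761e+00, -1.21028919e-01]), 'joint_velocities': array([-5.57786012e-04, -1.48571284e-03, -2.38682364e-03, -2.72572731e-05,
       -1.20142405e-03, -9.86715223e-05]), 'tau': array([ 1.67736398e-04, -4.05463707e+01, -2.37780297e+01,  7.00178929e-02,
        2.98887002e-02, -4.33379626e-05]), 'tcp_pos': array([0.17949304, 0.54573701, 0.20471236]), 'tool_rot': array([-4.97034669e-01, -3.10159746e+00,  2.45045546e-03]), 'force': array([-0.67264462,  0.75524395,  0.37390565]), 'torque': array([-0.05106296, -0.00541534, -0.03338943]), 'grip_force': 0.0, 'width': 0.9956209459078129}
[ 1.15930805 -0.5111524   0.70513762] [[ 0.63901044  0.76918544  0.00440518]
 [ 0.46844423 -0.38461069 -0.79538332]
 [-0.61010299  0.51032183 -0.60609073]]
[0.44838487 0.00194281 1.27641526] [[ 9.03216001e-03 -9.99958757e-01 -9.51478943e-04]
 [-9.98578366e-01 -8.96969574e-03 -5.25432435e-02]
 [ 5.25325420e-02  1.42470527e-03 -9.98618196e-01]]
```

View pics/t0.png

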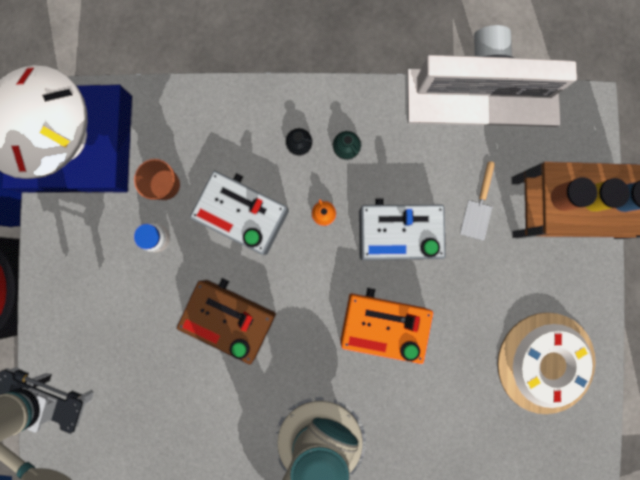

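View pics/s0.png

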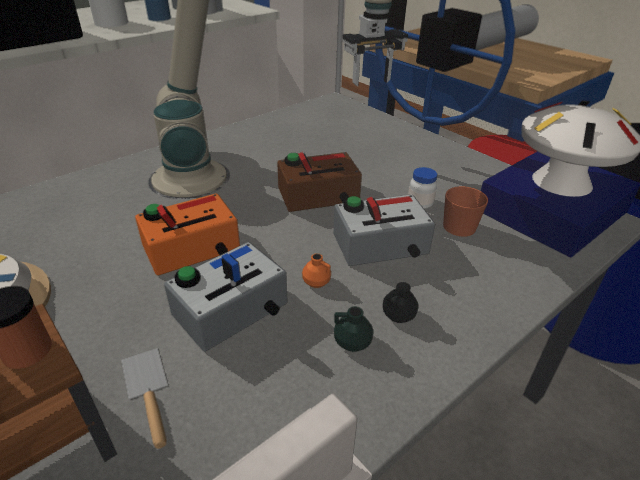

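The top view shows four boxes that could be confused: brown (227,320), orange (388,328), grey with a blue stripe (403,232), and grey with a red stripe and red handle (240,212). The last one matches the description. In the scene view it is at (382,228). I'll check it in one close crop.

Run:
```python
from h import *
a=load('t0')['pixels'][160:265,180:320]; cv2.imwrite('pics/c1.png',cv2.resize(a,(784,588),interpolation=cv2.INTER_CUBIC))
```

```text
(no output)
```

View pics/c1.png

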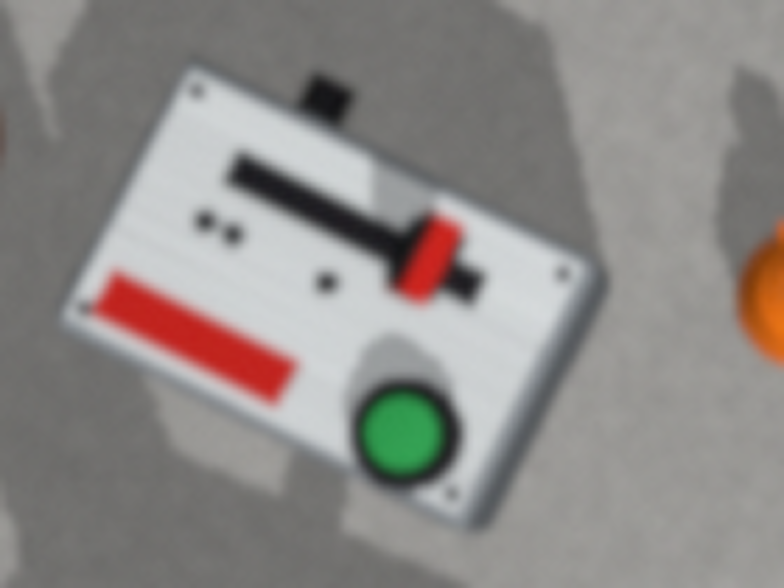

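The crop shows the grey box with the red handle at the off end. The handle top is at crop (433,258), the two dots at (218,228) at the far end, the button at (402,432), and the top corners at (193,66), (595,262), (470,525) and (65,318).

```bash
cat >> h.py <<'E'
from scipy.optimize import least_squares
def fit(obs,x0):
    # obs: list of (im, boxpoint, uv)
    def w(p,X): c,s=np.cos(p[2]),np.sin(p[2]); X=np.array(X); return np.array([p[0]+c*X[0]-s*X[1],p[1]+s*X[0]+c*X[1],X[2]])
    f=lambda p: np.concatenate([proj(i,w(p,X))[0]-uv for i,X,uv in obs])
    r=least_squares(f,x0,loss='soft_l1'); return r.x,f(r.x).reshape(-1,2),w
E
python3 - <<'E'
from h import *
im=load('t0'); u=lambda x,y:np.array([(x+.5)/5.6-.5+180,(y+.5)/5.6-.5+160])
C=[((.065,.1,.09),u(193,66)),((.065,-.1,.09),u(595,262)),((-.065,-.1,.09),u(470,525)),((-.065,.1,.09),u(65,318))]
p,r,w=fit([(im,X,v) for X,v in C],[.6,.2,0])
print('box',p,r)
inv=lambda P:(np.array([[np.cos(p[2]),np.sin(p[2])],[-np.sin(p[2]),np.cos(p[2])]])@(P[:2]-p[:2]))
for z in(.09,.1,.11,.12):print('btn box',z,inv(onz(im,u(402,432),z)))
for z in(.13,.142,.15):print('handle',z,inv(onz(im,u(433,258),z)))
for n,uv,z in[('orange',(323,213),.07),('jar',(147,237),.09),('pot',(157,180),.09),('black',(299,141),.078)]:print(n,onz(im,uv,z))
print('handle w',w(p,(.03,-.046,.124)),'btn',w(p,(-.038,-.06,.1)),'end',w(p,(.03,.046,.124)))
print(cv2.Rodrigues(bot.observe()['tool_rot'])[0])
s=load('s0');print(proj(s,[w(p,X) for X,_ in C]+[w(p,(-.038,-.06,.1))]))
print(load('t0')['K'],bot.get_image('wrist')['mount'])
E
```

```text
box [ 0.57199427  0.19628185 -0.45672153] [[-4.80836304e-02 -2.75932488e+00]
 [ 2.60124581e+00 -5.69852144e-01]
 [-1.59024227e-03  1.56601874e+00]
 [-2.18328076e+00  6.72995135e-01]]
btn box 0.09 [-0.03971293 -0.0548394 ]
btn box 0.1 [-0.03959089 -0.05630679]
btn box 0.11 [-0.03946886 -0.05777418]
btn box 0.12 [-0.03934683 -0.05924157]
handle 0.13 [ 0.02988501 -0.03956673]
handle 0.142 [ 0.02930805 -0.0415489 ]
handle 0.15 [ 0.02892341 -0.04287035]
orange [ 0.57188301 -0.00414469  0.07      ]
jar [0.50930295 0.41574711 0.09      ]
pot [0.64667296 0.39544838 0.09      ]
black [0.74533453 0.05532681 0.078     ]
handle w [0.57863299 0.14176647 0.124     ] btn [0.51142866 0.15918997 0.1       ] end [0.61920573 0.22433676 0.124     ]
[[-9.49925006e-01  3.12477270e-01 -6.63061564e-04]
 [ 3.12477928e-01  9.49923877e-01 -1.47386732e-03]
 [ 1.69307974e-04 -1.60725553e-03 -9.99998694e-01]]
[[433.99159639 223.55519239]
 [347.68024666 235.96360039]
 [331.19963165 203.55391639]
 [410.56153856 193.26240881]
 [351.20311293 203.99079661]]
[[504.2817898    0.         319.52427861]
 [  0.         504.2817898  237.9231296 ]
 [  0.           0.           1.        ]] [[ 7.05784390e-05 -9.61750908e-01 -2.73925513e-01  7.92375715e-02]
 [ 9.99999806e-01 -1.01796659e-04  6.15063024e-04 -5.90851600e-05]
 [-6.19422124e-04 -2.73925504e-01  9.61750713e-01 -1.79652633e-01]
 [ 0.00000000e+00  0.00000000e+00  0.00000000e+00  1.00000000e+00]]
```

Emit:
step_arm([
  [[0, 0, -0.4, 0.88], [0, 0, -0.4, 0.87], [-0.8, -0.22, 0, 0], [-0.8, -0.22, 0, 0], [-0.8, -0.22, 0, 0], [-0.8, -0.22, 0, 0], [-0.8, -0.22, 0, 0], [-0.8, -0.22, 0, 0]],
], fingers=1, newtons=20)

```text
clock: 0.95
tcp_pos: [0.2732, 0.4628, 0.2252]
tool_rot: [-0.713, -3.059, 0.001]
force: [0.2, -0.5, -1.1]
width: 0.356
grip_force: 0.0
```

Emit:
step_arm([
  [[-0.8, -0.22, 0, 0], [-0.8, -0.22, 0, 0], [-0.8, -0.22, 0, 0], [-0.8, -0.22, 0, 0], [-0.8, -0.22, 0, 0], [-0.8, -0.22, 0, 0], [-0.8, -0.22, 0, 0], [-0.8, -0.22, 0, 0]],
])

```text
clock: 1.75
tcp_pos: [0.3972, 0.3527, 0.2252]
tool_rot: [-0.713, -3.059, 0.001]
force: [0.6, -0.3, 0.5]
width: 0.004
grip_force: 0.0
```

Emit:
step_arm([
  [[-0.8, -0.22, 0, 0], [-0.8, -0.22, 0, 0], [-0.8, -0.22, 0, 0], [-0.8, -0.22, 0, 0], [-0.8, -0.22, 0, 0], [-0.8, -0.22, 0, 0], [-0.8, -0.22, 0, 0], [-0.8, -0.22, 0, 0]],
])

```text
clock: 2.55
tcp_pos: [0.5213, 0.2425, 0.2251]
tool_rot: [-0.713, -3.059, 0.0]
force: [-0.3, 0.2, 0.3]
width: 0.006
grip_force: 0.0
```

Emit:
step_arm([
  [[-0.8, -0.22, 0, 0], [-0.8, -0.22, 0, 0], [-0.8, -0.22, 0, 0], [0, 0, 0, 0], [0, 0, 0, 0]],
])

```text
clock: 3.05
tcp_pos: [0.5674, 0.2017, 0.2252]
tool_rot: [-0.714, -3.058, -0.0]
force: [0.0, -0.1, 0.5]
width: 0.008
grip_force: 0.0
```

Run:
```python
from h import *
w=snap('wrist','w0'); o=w['obs']; print(o['clock'],o['tcp_pos'],o['width'],o['force']); print(cv2.Rodrigues(o['tool_rot'])[0].round(4))
```

```text
3.05 [0.56742174 0.20170828 0.22515944] 0.007557291574953162 [ 0.04408449 -0.07564388  0.5015642 ]
[[-8.966e-01  4.428e-01 -1.100e-03]
 [ 4.428e-01  8.966e-01  5.000e-04]
 [ 1.200e-03 -1.000e-04 -1.000e+00]]
```

View pics/w0.png

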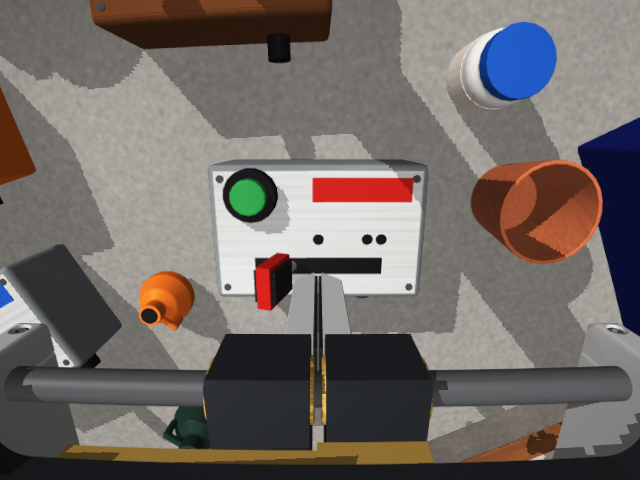

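The wrist view shows the red box squarely. Its top corners are at (210,168), (427,168), (415,297) and (219,297), with the button at (247,197), the handle at (272,282), two dots at (367,239) and (381,239), and the fingertips at (318,277).

Run:
```python
from h import *
im=load('w0'); 
C=[((-.065,-.1,.09),(210,168)),((-.065,.1,.09),(427,168)),((.065,.1,.09),(415,297)),((.065,-.1,.09),(219,297))]
p,r,w=fit([(im,X,v) for X,v in C],[.57,.196,-.457]); print(p,r.round(1))
inv=lambda P:(np.array([[np.cos(p[2]),np.sin(p[2])],[-np.sin(p[2]),np.cos(p[2])]])@(P[:2]-p[:2]))
for z in(.09,.1,.105,.11):print('btn',z,inv(onz(im,(247,197),z)))
print('slot',inv(onz(im,(255,265),.09)),inv(onz(im,(382,265),.09)))
print('tip', onz(im,(318,277),.225), im['obs']['tcp_pos'])
print('tcp in box',inv(im['obs']['tcp_pos']))
for z in(.1,.105,.11):print(proj(im,w(p,(-.038,-.06,z))),proj(load('t0'),w(p,(-.038,-.06,z))))
t=load('t0');print('topcam box slot', inv(onz(t,(180+237/5.6,160+168/5.6),.09)),inv(onz(t,(180+472/5.6,160+288/5.6),.09)))
print('finger half width',onz(im,(300,277),.225)-onz(im,(337,277),.225))
```

```text
[ 0.57547458  0.19793377 -0.45910466] [[-4.9 -0.9]
 [ 3.1 -0.8]
 [ 3.6  3.9]
 [-2.5  3.8]]
btn 0.09 [-0.03816225 -0.06396952]
btn 0.1 [-0.03974209 -0.06194471]
btn 0.105 [-0.04053201 -0.0609323 ]
btn 0.11 [-0.04132193 -0.0599199 ]
slot [ 0.02723346 -0.05984108] [0.02721364 0.06162849]
tip [0.56197536 0.20477128 0.225     ] [0.56742174 0.20170828 0.22515944]
tcp in box [-0.00889163 -0.00018492]
[[249.30930668 198.96573711]] [[252.34104358 235.37987371]]
[[248.22727967 199.90676828]] [[252.05431337 235.25642695]]
[[247.11042116 200.87825944]] [[251.7651487  235.13192977]]
topcam box slot [0.02567053 0.05521492] [ 0.0251735  -0.05784283]
finger half width [-0.00903636 -0.01828577  0.        ]
```

Emit:
step_arm([
  [[-0.5, -0.8, 0, 0], [-0.5, -0.8, 0, 0], [-0.48, -0.8, 0, 0], [0, -0.8, 0, 0], [0, -0.8, 0.5, 0], [0, 0, 0.7, 0], [0, 0, 0.7, 0], [0, 0, 0.7, 0]],
])

```text
clock: 3.9
tcp_pos: [0.5551, 0.0962, 0.1603]
tool_rot: [-0.712, -3.06, -0.001]
force: [1.3, -0.6, -0.3]
width: 0.001
grip_force: 0.0
```

Emit:
step_arm([
  [[0, 0, 0.7, 0], [0, 0, 0.7, 0], [0, 0, 0.6, 0], [0, 0, 0, 0], [0, 0, 0, 0]],
])

```text
clock: 4.4
tcp_pos: [0.5558, 0.0963, 0.1109]
tool_rot: [-0.712, -3.06, -0.0]
force: [-0.1, -0.0, -0.1]
width: 0.002
grip_force: 0.0
```

Run:
```python
from h import *
w=snap('wrist','w1'); o=w['obs']; print(o['clock'],o['tcp_pos'],o['force'])
```

```text
4.4 [0.55579603 0.09626357 0.11087433] [-0.14984839 -0.00970845 -0.08655789]
```

View pics/w1.png

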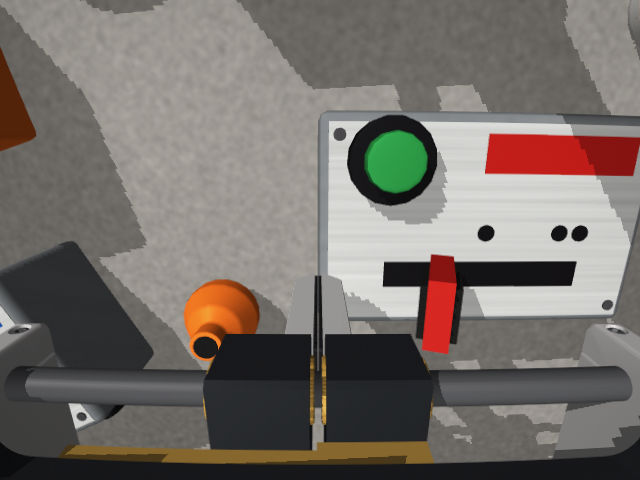

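The finger is shut beside the handle's -y face and in line with the slot, with the handle at (438,300). The orange jug at (222,312) is clear, so I'll push along tool +y.

Emit:
step_arm([
  [[0, 0.4, 0, 0], [0, 0.4, 0, 0], [0, 0.4, 0, 0], [0, 0.4, 0, 0], [0, 0.4, 0, 0], [0, 0.4, 0, 0], [0, 0.4, 0, 0], [0, 0.4, 0, 0]],
])

```text
clock: 5.25
tcp_pos: [0.5922, 0.1687, 0.1103]
tool_rot: [-0.712, -3.06, -0.001]
force: [-0.8, -0.4, 0.6]
width: 0.0
grip_force: 0.4
```

Emit:
step_arm([
  [[0, 0.4, 0, 0], [0, 0.4, 0, 0], [0, 0.4, 0, 0], [0, 0.4, 0, 0], [0, 0, 0, 0], [0, 0, 0, 0]],
])

```text
clock: 5.85
tcp_pos: [0.6099, 0.2044, 0.1104]
tool_rot: [0.713, 3.059, 0.002]
force: [-0.1, 0.2, 0.2]
width: 0.001
grip_force: 0.0
```

Run:
```python
from h import *
w=snap('wrist','w2'); o=w['obs']; print(o['clock'],o['tcp_pos'],o['force'])
```

```text
5.85 [0.60989234 0.20438235 0.1103589 ] [-0.07106127  0.24174988  0.24214258]
```

View pics/w2.png

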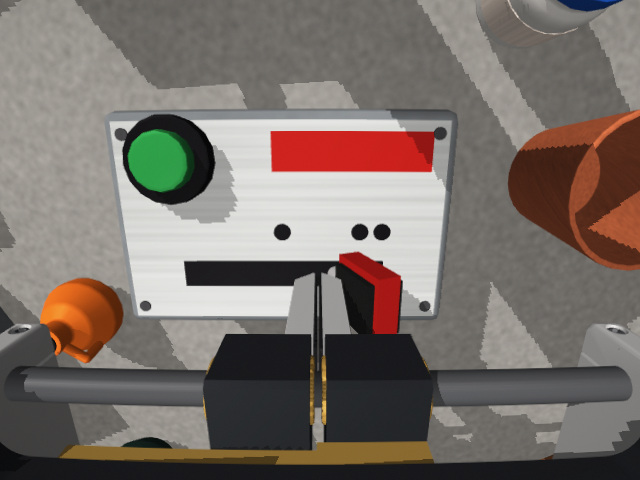

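The handle is at (372,295), past the slot's far end at (383,272), and the force is near zero, so the lever has probably snapped over. I'll nudge it to confirm it is against the stop.

Emit:
step_arm([
  [[0, 0.15, 0, 0], [0, 0.15, 0, 0], [0, 0, 0, 0]],
])

```text
clock: 6.2
tcp_pos: [0.6104, 0.2054, 0.1106]
tool_rot: [-0.71, -3.057, 0.016]
force: [-4.0, -10.3, 4.0]
width: 0.001
grip_force: 6.1
```

Run:
```python
from h import *
p=np.array([.5735,.198,-.458])
def W(X): c,s=np.cos(p[2]),np.sin(p[2]); return [p[0]+c*X[0]-s*X[1],p[1]+s*X[0]+c*X[1],X[2]]
im=load('w2')
for q in(.4,.6,.72,.8):
    f=q-.4; L=np.array([np.sin(f),np.cos(f)]);n=np.array([np.cos(f),-np.sin(f)])
    c=np.array([0,.015])+.138*L
    P=[W((x,*(c+s*.0095*n))) for s in(-1,1) for x in(.012,.048)]
    print(q,proj(im,P).round().tolist())
for f,uv in(('w1',(397,161)),('w2',(160,161)),('w0',(247,197))):
    i=load(f);print(f,[ (z,onz(i,uv,z)[:2].round(4)) for z in(.1,.105,.11,.115,.12)])
print(W((-.038,-.06,.1)))
```

```text
0.4 [[244.0, 290.0], [249.0, 362.0], [289.0, 290.0], [290.0, 362.0]]
0.6 [[309.0, 289.0], [309.0, 361.0], [352.0, 285.0], [349.0, 356.0]]
0.72 [[346.0, 286.0], [344.0, 357.0], [385.0, 280.0], [381.0, 350.0]]
0.8 [[370.0, 283.0], [366.0, 353.0], [405.0, 277.0], [399.0, 344.0]]
w1 [(0.1, array([0.5133, 0.1646])), (0.105, array([0.5126, 0.1637])), (0.11, array([0.5118, 0.1629])), (0.115, array([0.5111, 0.162 ])), (0.12, array([0.5103, 0.1611]))]
w2 [(0.1, array([0.511, 0.159])), (0.105, array([0.5118, 0.1611])), (0.11, array([0.5125, 0.1632])), (0.115, array([0.5132, 0.1653])), (0.12, array([0.514 , 0.1675]))]
w0 [(0.1, array([0.5124, 0.16  ])), (0.105, array([0.5121, 0.1613])), (0.11, array([0.5119, 0.1625])), (0.115, array([0.5116, 0.1638])), (0.12, array([0.5114, 0.165 ]))]
[np.float64(0.512887026244204), np.float64(0.16098557831764526), 0.1]
```

The lever is at the second stop: the handle edges match the 0.8 rad projection, and it resists with about 11 N. Three views agree on the button at (0.512, 0.163, 0.109). I'll back off, lift, and go over it.

Emit:
step_arm([
  [[0, -0.4, 0, 0], [0, -0.5, 0, 0], [0, -0.5, -0.6, 0], [0, 0, -0.8, 0], [0, 0, -0.8, 0], [0.7, -0.7, 0, 0], [0.7, -0.7, 0, 0], [0.7, -0.7, 0, 0]],
])

```text
clock: 7.0
tcp_pos: [0.5265, 0.1545, 0.1669]
tool_rot: [0.713, 3.058, 0.002]
force: [-0.6, 0.8, 0.1]
width: 0.004
grip_force: 0.0
```

Emit:
step_arm([
  [[0.68, 0, 0, 0], [0, 0, 0, 0], [0, 0, 0, 0]],
])

```text
clock: 7.3
tcp_pos: [0.5128, 0.1631, 0.1664]
tool_rot: [0.711, 3.057, 0.002]
force: [-0.1, -0.6, -0.3]
width: 0.007
grip_force: 0.0
```

Run:
```python
from h import *
w=snap('wrist','w3'); o=w['obs']; print(o['clock'],o['tcp_pos'],o['force'])
d=np.array([.512,.163,.109])-o['tcp_pos']; print(cv2.Rodrigues(o['tool_rot'])[0].T@d/.025)
```

```text
7.3 [0.512787   0.16310564 0.16636147] [-0.12836165 -0.59408208 -0.27232344]
[ 0.03131758 -0.02217481  2.29435772]
```

View pics/w3.png

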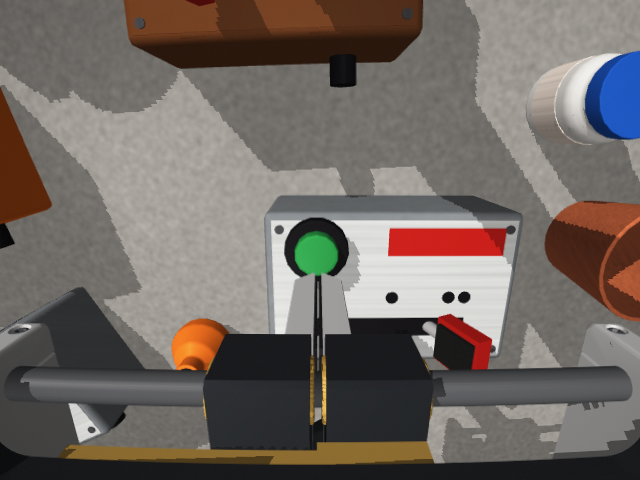

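The lever holds at the far end, with the handle at (462,345). The finger is centred over the button at (317,255). Now I'll go down and press.

Emit:
step_arm([
  [[0, 0, 0.7, 0], [0, 0, 0.7, 0], [0, 0, 0.6, 0], [0, 0, 0.1, 0], [0, 0, 0.1, 0], [0, 0, 0.1, 0], [0, 0, 0, 0]],
])

```text
clock: 8.05
tcp_pos: [0.5123, 0.1626, 0.1085]
tool_rot: [0.713, 3.059, 0.001]
force: [-1.8, 0.4, 3.1]
width: 0.005
grip_force: 1.4
```

Emit:
step_arm([
  [[0, 0, 0.1, 0], [0, 0, 0.1, 0], [0, 0, 0, 0]],
])

```text
clock: 8.35
tcp_pos: [0.5124, 0.1626, 0.106]
tool_rot: [0.712, 3.057, 0.002]
force: [-4.6, -0.8, 17.4]
width: 0.004
grip_force: 8.6
```

Run:
```python
from h import *
a=snap('wrist','w4'); cv2.imwrite('pics/c4.png',cv2.resize(a['pixels'][160:340,200:440],(800,600),interpolation=cv2.INTER_CUBIC)); print(a['obs']['force'],a['obs']['tcp_pos'])
```

```text
[-4.64061113 -0.77407084 17.43676981] [0.51239892 0.16260069 0.1059712 ]
```

View pics/c4.png

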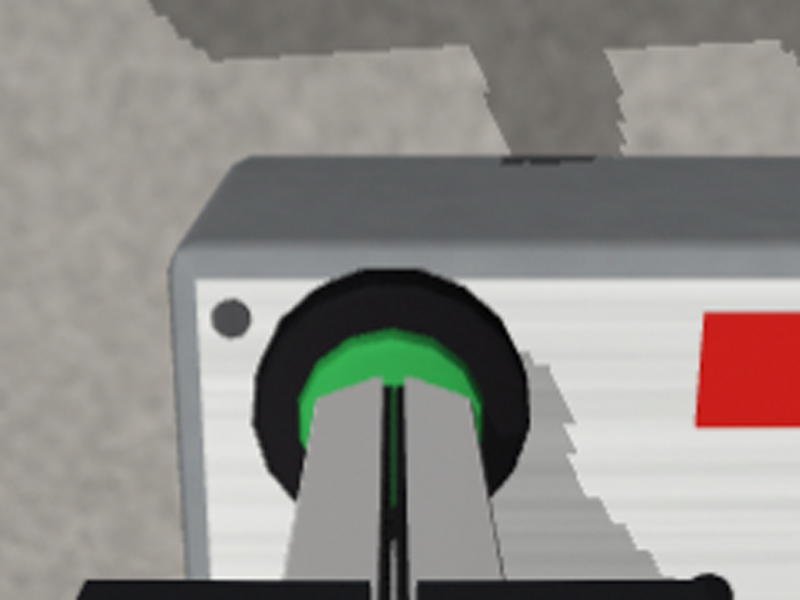

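The fingertip sits wholly on the green cap, which is down near the collar, and 17 N against a 4 N spring means it has bottomed out. I'll lift straight up and move clear.

Emit:
step_arm([
  [[0, 0, -0.3, 0], [0, 0, -0.5, 0], [0, 0, -0.8, 0], [0, 0, -0.8, 0], [0, 0, -0.8, 0], [0.5, 0, -0.8, 0], [0.5, 0, -0.5, 0], [0, 0, 0, 0]],
])

```text
clock: 9.2
tcp_pos: [0.4891, 0.1744, 0.2175]
tool_rot: [0.71, 3.057, 0.003]
force: [-0.5, -0.1, 0.0]
width: 0.004
grip_force: 0.0
```

Emit:
step_arm([
  [[0.8, 0, 0, 0], [0.8, 0, 0, 0], [0, 0, 0, 0], [0, 0, 0, 0], [0, 0, 0, 0]],
])

```text
clock: 9.7
tcp_pos: [0.4536, 0.1912, 0.2152]
tool_rot: [0.712, 3.06, -0.0]
force: [0.4, 0.8, -0.5]
width: 0.005
grip_force: 0.0
```

Run:
```python
from h import *
a=snap('scene','s1'); cv2.imwrite('pics/c5.png',cv2.resize(a['pixels'][120:390,110:510],(800,540),interpolation=cv2.INTER_CUBIC)); print(a['obs']['force'],a['obs']['tcp_pos'])
```

```text
[ 0.40202082  0.78496011 -0.51492298] [0.45356242 0.19122441 0.21520889]
```

View pics/c5.png

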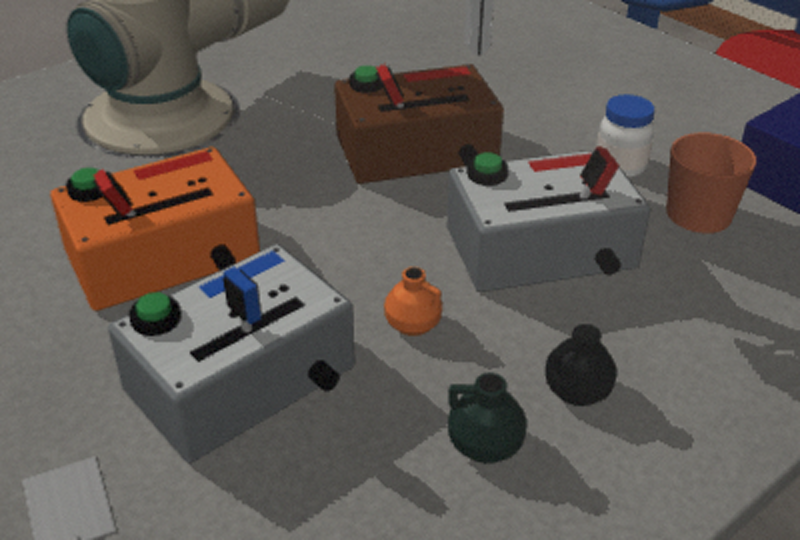

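The red handle is at the far end (600,170) and its button is up at (488,160). The blue lever is upright in its notch, and the jugs, jar and pot are where they were.

```bash
python3 -c "
from bench import bot
print(bot.job_done())"
```

```text
the job is handed in; nothing more can be done
None
```

The job is handed in: I pushed the red lever to its second stop, then pressed the start button right down and released it. The last picture shows the lever still at the stop, the button up, and the blue box, jugs, jar and pot undisturbed; the hand-in call gave no verdict.

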